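Stopper the kimchi box and lock its vent

ROBOT

A 6-joint arm with a two-finger parallel gripper is mounted at the origin on the work surface. World frame = base frame: x ahead of the robot, y to its left, z up, the work surface at z = 0. Lengths are in m, angles in degrees, forces in N, time in s.
With the tool pointing down it reaches from about 0.35 to 0.875 m from the base axis. Payload 4.2 kg.
Tool frame: the origin (TCP) lies between the finger pads; the fingertips stand 25 mm ahead of it and the grasp point (between the pads) lies 6 mm ahead of it (r.tips_ahead is the distance from the TCP to the fingertips, in m); z points along the fingers, y is the direction in which the jaws open and shut (so a half turn about z gives the same grasp; the last joint's range is limited). The gripper opens to 87 mm and grips with 3 to 60 N. Pads are 19 mm wide; open, the fingers measure 117 mm over their backs; the gripper's body (75 mm by 190 mm) begins 51 mm behind the grasp point.
Start: joints at [91.994, 22.042, 0.453, 0, -68.411, -14.817], TCP at [0.139, 0.609, 0.248] pointing down, gripper open.
Joint ranges: [-179.83, 179.83], [-69.29, 118.12], [-61.27, 80.66], [-181.25, 117.63], [-171.15, -9.14], [-177.46, 177.46]. Speed limits (degrees/s): [159.86, 159.86, 180, 180, 180, 180].

INTERFACE

Orientations are given as a 3x3 rotation matrix whose columns are the frame's x, y, z axes.
In Python, from station import r, vision, finish_job gives the robot as it stands.
- The arm moves only by the shell command python3 -m jog 'ROWS'. ROWS is a JSON object of lists of equal length, an entry for each row: "rot": the turn, a rotation vector about the world's x, y, z in degrees, a list of three; "delta_pos": the shift along the world's x, y, z in mm, a list of three; "grip": the opening in per cent of the stroke, from 0 (shut) to 100 (fully open). A call has 1 to 10 rows; each row shifts and turns the commanded pose from where the row before left it; what a row does not reach is not made up. A row lasts 1/12 s, in which the tool goes at most 41.7 mm and 7.16 degrees, less where a joint would pass 70% of its speed; a pose out of reach is approached as far as the arm can. A call with a gripper value outside its range is refused whole. The fingers move at their own pace and stop on an object; the grip force is fixed at half the most. Time passes only in rows, so rows that do not move let the fingers close. It gives the time, the measured TCP pose, the force and the opening at its end, in the units of the state.
- r.sense(): the state, without advancing time (a new reading comes with each control period).
- vision.capture(name): name is "side" or "top" or "wrist"; returns a dict with "frame" (400x640x3 uint8, red, green, blue), "K" (3x3 intrinsics, pixels), "xyz" and "orientation" of the camera in the world. Camera axes: x right, y up, looking along -z (the intrinsics and any distortion apply to the point x, -y, -z); pixel columns grow to the right and rows downward; lengths in m; the calibration is good to about 2 mm. A picture is of the moment at which its call begins. There is no depth.
- finish_job(): hands the job in, once; it reports no verdict.
The state is a dict: "time_s": time; "joints": joint angles; "joint_velocities": joint speeds; "effort": joint torques, N m; "tcp_pos": TCP position; "ee_rot": TCP orientation; "wrist_force": force on the tool from outside, world axes, zero at the start; "moment": the same for the moment, N m; "gripper_width": opening from 0.0 (shut) to 1.0 (fully open).
Only numpy, scipy, OpenCV 4.12 (cv2) and the standard library are available. Lean on these libraries where they do the work, as an engineer would, in place of code of your own. Each camera call takes 0.05 s, during which the arm holds its last target. There are 200 camera calls.

TASK

Seal the large kimchi box for the fridge: while its vent dial is still open, lower the stopper that fits (not drop it) into the box's round neck until its flange sits flat on the rim, and let go. Then close the vent: pull the dial up to unlock it, turn it clockwise until its pointer faces the neck, push it fully back down and let go. Do not touch the three-tier stack, and leave the spare stopper, the lid opener, the pressing plate and the spoon where they are.

Things in the scene. Friction and masses are not known exactly. Their poses are not given: they have to be found in the camera images.
- stopper_center (a point): Half-way-up centre (33 mm above the foot) of the white plastic stopper that fits: 66 mm tall, standing upright in the tray, round about its own z axis (up). From the bottom: a taper 26 mm long widening from 22 to 31 mm diameter, a flange 43 mm in diameter and 5 mm thick, then a straight round grip 26 mm in diameter and 35 mm tall (from 2 mm below this point to 33 mm above it). About 50 g. It is the smaller of the two stoppers.
- spare_center (a point): Half-way-up centre (33 mm above the foot) of the spare stopper, same shape, height and grip but wider (taper 36 to 47 mm, flange 57 mm diameter): too big for the neck. It stands upright next to the right one, about 70 to 84 mm between axes; leave it.
- neck_rim (a point): Centre of the mouth of the box's round neck, at the height of its rim (142 mm above the stool top): bore 35 mm diameter, straight, 32 mm deep, outside 45 mm diameter, standing 32 mm above the lid. z up; +x points along the box's long side from the neck to the vent dial, whose axis is 110 mm away. When the stopper is home its flange lies on this rim, its foot 26 mm below it and its half-way-up centre 7 mm above it.
- dial_grip (a point): Point on the vent dial's grip bar, 12 mm below its top, 144 mm above the stool top when down. The dial's turning axis passes at x = -2 mm in this frame. Bar: 38 mm long along x, 14 mm thick along y, rising 35 mm above a round cap 52 mm wide. z up. The frame turns with the dial; its -x is where the pointer rib on the cap points: to the neck and the small mark on the lid when closed.
- dial_lift (a joint): Height of the dial above its pushed-in place, m: 0 fully down, 0.014 fully up. It moves with 1.5 N of friction and stays where it is left. While down, a pin locks it: it cannot turn between open and closed below about 8 mm of lift. It can go down again only within about 0.08 rad of closed or where it was open.
- dial_turn (a joint): Angle of the dial, rad, counter-clockwise seen from above positive: 0 closed (bar along the box's long side, pointer to the neck), about 0.85 to 1.35 open at the start; end stops at -0.06 and 1.45. Friction 0.015 N m, stays where it is left.
- kimchi_box: The large clear plastic kimchi box, 220 mm (its x) by 150 mm (its y) by 110 mm tall to the top of its white lid; full, it does not move. Origin at the centre of its underside. The neck stands at x = -55 mm and the dial's axis at x = +55 mm.
- tray: Small wooden tray, 200 mm (its x) by 160 mm (its y), rim 25 mm high, floor 6 mm, fixed. Origin at the centre of its underside. The two stoppers stand towards its +x side, side by side along its y; the lid opener lies towards its -x side.
- stack: Three tiers of smaller clear kimchi boxes, 156 mm (its x) by 106 mm (its y) by 210 mm tall in all, fixed, standing between the large box and the tray. Origin at the centre of its underside. Do not touch.
- opener: Yellow plastic lid opener, 122 mm long along its x, 30 mm wide, 10 mm thick, lying in the tray. Origin at its underside, near its middle. Leave it.
- press_plate: Stainless steel pressing plate lying on the stool top: disc 120 mm diameter, 5 mm thick, with a small knob to 26 mm height. Origin at the centre of its underside. Leave it.
- spoon: White ceramic soup spoon 140 mm long, lying on the stool top. Its origin is on its underside. Leave it.
Not all that is in view belongs to the job. Leave any yellow look-alike of the part that bears stopper_center alone.

How it is judged:
By the outcome, as a careful person would: the job done as asked, in the order asked, and still so for the second after the job is handed in, with the robot touching nothing.
It also fails if it takes over 61 s, if anything falls off the work surface, if the arm or the gripper's body presses on something with over 40 N, if the wrist force passes 120 N, or if a joint passes its speed limit or range.

## Working session

There is one attempt and no reset: what is moved stays moved. The work goes in short steps, Python scripts to look and compute and a shell command to move; the robot and the scene stay as the last step left them, time stands still between calls to the robot, and variables do not carry over. Pictures are saved under pics/ and viewed, about 8 in all and at most 12, crops included, and the job is handed in when it is done.

```bash
mkdir -p pics; ls; cat > h.py <<'E'
import numpy as np, cv2
from station import r, vision
def cap(n,f=None):
    c=vision.capture(n)
    if f: cv2.imwrite('pics/'+f,c['frame'][:,:,::-1])
    return c
def ray(c,u,v):
    K=np.array(c['K']);d=np.linalg.inv(K)@[u,v,1.]
    R=np.array(c['orientation']);d=R@(d*[1,-1,-1]);return np.array(c['xyz']),d/np.linalg.norm(d)
def onz(c,u,v,z):
    o,d=ray(c,u,v);return o+d*(z-o[2])/d[2]
def proj(c,p):
    q=np.array(c['orientation']).T@(np.array(p)-c['xyz']);q=np.array(c['K'])@(q*[1,-1,-1]);return q[:2]/q[2]
E
python3 - <<'E'
from h import *
import pickle
s=r.sense();print(s['time_s'],s['tcp_pos'],s['ee_rot'],s['gripper_width'])
C={}
for n in('side','top','wrist'):
    C[n]=cap(n,n+'0.png');print(n,C[n]['xyz'],np.round(C[n]['orientation'],3).tolist(),np.round(C[n]['K'],1).tolist(),[k for k in C[n]])
pickle.dump(C,open('c0.pkl','wb'))
E
```

```text
pics
0.0 [0.13857551 0.60887403 0.24645775] [[ 9.75014823e-01 -2.22139463e-01 -3.93019082e-04]
 [-2.22139788e-01 -9.75012396e-01 -2.17764251e-03]
 [ 1.00541862e-04  2.21053891e-03 -9.99997552e-01]] 1.0021896609049359
side [0.22576917 0.6367315  0.83606438] [[-0.904, 0.305, -0.3], [-0.427, -0.676, 0.601], [-0.019, 0.671, 0.741]] [[402.1, 0.0, 320.5], [0.0, 402.1, 198.1], [0.0, 0.0, 1.0]] ['frame', 'K', 'xyz', 'orientation']
top [0.38378506 0.07119066 1.06651755] [[-0.004, 0.99, -0.143], [-0.999, 0.0, 0.032], [0.032, 0.143, 0.989]] [[396.7, 0.0, 316.2], [0.0, 396.7, 192.4], [0.0, 0.0, 1.0]] ['frame', 'K', 'xyz', 'orientation']
wrist [0.21647942 0.59223327 0.38438321] [[-0.223, 0.933, 0.281], [-0.975, -0.214, -0.061], [0.003, -0.288, 0.958]] [[328.9, 0.0, 320.3], [0.0, 328.9, 196.5], [0.0, 0.0, 1.0]] ['frame', 'K', 'xyz', 'orientation']
```

View pics/top0.png

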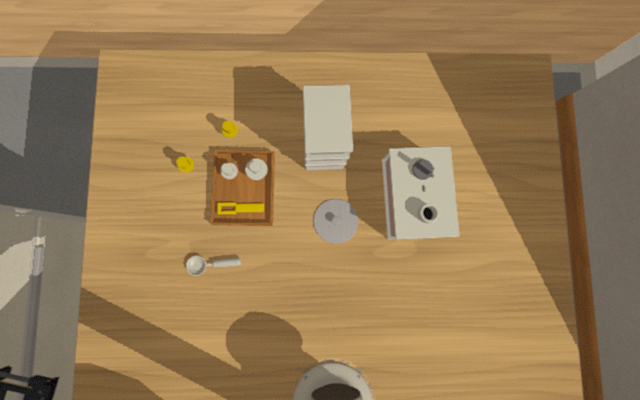

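View pics/side0.png

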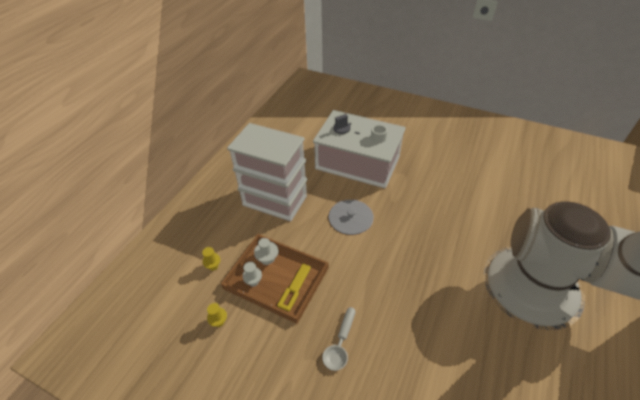

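The top view shows the small stopper at about (229,171), the spare at (257,169), the neck at (428,213) and the dial at (423,169). The side view agrees. Next I'll enlarge both views in one mosaic.

```bash
python3 - <<'E'
from h import *
import pickle
C=pickle.load(open('c0.pkl','rb'))
def cr(n,u,v,w,h,s=5): return cv2.resize(C[n]['frame'][v:v+h,u:u+w,::-1],(400,300),interpolation=cv2.INTER_CUBIC)
m=np.vstack([np.hstack([cr('top',205,140,80,60),cr('top',380,150,80,60) ]),np.hstack([cr('side',225,230,80,60),cr('side',320,105,80,60)])])
cv2.imwrite('pics/m1.png',m)
E
```

```text
(no output)
```

View pics/m1.png

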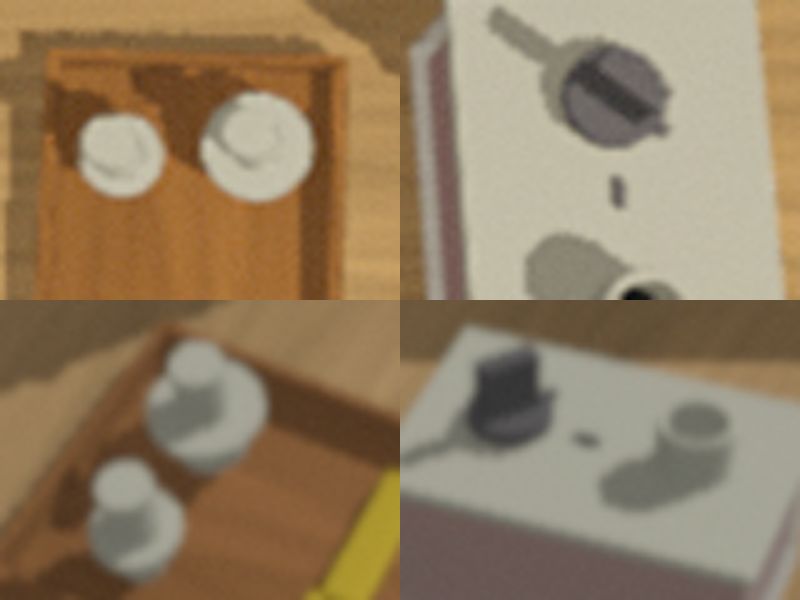

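The mosaic (5x) gives these pixels:
- **Small stopper, top view:** flange at about (228.8,170.6).
- **Small stopper, side view:** grip top at about (249.5,266).
- **Dial, top view:** cap at (422.5,168.6). The bar and pointer run to the lower right, so the dial is open.
- **Neck mouth, side view:** about (379.5,128.7).

Next I'll turn these into positions.

```bash
python3 - <<'E'
from h import *
import pickle
C=pickle.load(open('c0.pkl','rb'));T,S=C['top'],C['side']
def tri(u,v):
    o1,d1=ray(T,*u);o2,d2=ray(S,*v);A=np.array([d1,-d2]).T;t=np.linalg.lstsq(A,o2-o1,rcond=None)[0]
    a=o1+d1*t[0];b=o2+d2*t[1];return (a+b)/2,np.linalg.norm(a-b)
print('stop top-view flange',onz(T,228.8,170.6,.037),'side griptop',onz(S,249.5,266,.072))
print('spare',onz(T,256,168.7,.037),onz(S,263.8,242.4,.072))
# neck hole in top: dark blob
f=T['frame'];g=cv2.cvtColor(f,cv2.COLOR_RGB2GRAY)
box=g[195:230,405:450]
m=(box<90).astype(np.uint8);n,l,st,ce=cv2.connectedComponentsWithStats(m)
for i in range(1,n):
    if st[i,4]>20: print('hole',st[i],ce[i]+[405,195])
# lid mask
hsv=cv2.cvtColor(f,cv2.COLOR_RGB2HSV)
b=g.copy()
m=((g>150)&(hsv[...,1]<60)).astype(np.uint8);m[:, :380]=0;m[:,470:]=0;m[:140]=0;m[250:]=0
cs,_=cv2.findContours(m,cv2.RETR_EXTERNAL,cv2.CHAIN_APPROX_NONE);c=max(cs,key=cv2.contourArea)
q=cv2.approxPolyDP(cv2.convexHull(c),4,True)[:,0];P=np.array([onz(T,*p,.11) for p in q]);print(q.tolist(),P.round(3).tolist())
print('dial cap',onz(T,422.0,168.6,.121),onz(T,422,168.6,.156))
print('neck side',onz(S,379.5,128.7,.142))
cv2.imwrite('pics/m2.png',np.hstack([cv2.resize(f[195:235,400:450,::-1],(400,320),interpolation=cv2.INTER_CUBIC),cv2.resize(C['wrist']['frame'][:,:,::-1],(400,320))]))
E
```

```text
stop top-view flange [0.59084211 0.26743358 0.037     ] side griptop [0.59180616 0.26763685 0.072     ]
spare [0.59609322 0.19640469 0.037     ] [0.59584087 0.19846135 0.072     ]
hole [18 13 10 12 89] [427.85393258 213.24719101]
[[450, 147], [458, 235], [388, 238], [389, 149]] [[0.638, -0.296, 0.11], [0.418, -0.304, 0.11], [0.411, -0.132, 0.11], [0.632, -0.142, 0.11]]
dial cap [ 0.57996386 -0.21904718  0.121     ] [ 0.57270195 -0.20830351  0.156     ]
neck side [ 0.46840303 -0.22501624  0.142     ]
```

View pics/m2.png

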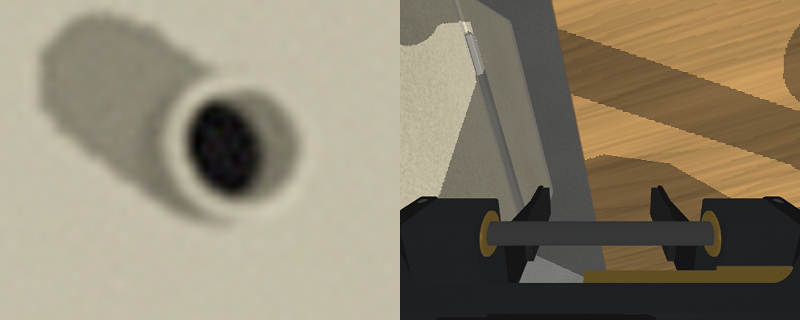

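Crop at 8x: the neck mouth is centred at about (429.5,212.7). The wrist view shows both fingertips near row 240. I'll now move over the stopper with the jaws along world x, which keeps them clear of the spare.

```bash
python3 -m jog '{"delta_pos":[[32,-24,0],[32,-24,0],[32,-24,0],[32,-24,0],[32,-24,0],[32,-24,0],[32,-24,0]],"rot":[[0,0,-5.5],[0,0,-5.5],[0,0,-5.5],[0,0,-5.5],[0,0,-5.5],[0,0,-5.5],[0,0,-5.5]],"grip":[100,100,100,100,100,100,100]}'
python3 -m jog '{"delta_pos":[[32,-24,0],[32,-24,0],[32,-24,0],[32,-24,0],[32,-24,0],[32,-24,0],[32,-24,0],[0,0,-20],[0,0,0],[0,0,0]],"rot":[[0,0,-5.5],[0,0,-5.5],[0,0,-5.5],[0,0,-5.5],[0,0,-5.5],[0,0,-5.5],[0,0,-5.5],[0,0,0],[0,0,0],[0,0,0]],"grip":[100,100,100,100,100,100,100,80,80,80]}'
python3 - <<'E'
from h import *
import pickle
c=cap('wrist','w1.png');pickle.dump(c,open('c1.pkl','wb'))
s=r.sense();print(s['tcp_pos'],np.round(s['ee_rot'],3).tolist(),s['joints'],s['wrist_force'])
for p in([.591,.2675,.037],[.591,.2675,.072],[.596,.197,.072]):print(proj(c,p))
E
```

```text
time_s: 0.73
tcp_pos: [0.3638, 0.4399, 0.2474]
ee_rot: [[0.621, -0.783, -0.0], [-0.783, -0.621, -0.0], [0.0, 0.0, -1.0]]
wrist_force: [0.3, 0.5, -0.1]
gripper_width: 1.002
time_s: 1.57
tcp_pos: [0.586, 0.2726, 0.2258]
ee_rot: [[0.002, -1.0, -0.004], [-1.0, -0.002, -0.002], [0.002, 0.004, -1.0]]
wrist_force: [-0.4, -0.9, -0.2]
gripper_width: 0.862
[0.58619049 0.27351786 0.22725687] [[0.004, -1.0, -0.001], [-1.0, -0.004, -0.001], [0.001, 0.001, -1.0]] [ 3.93196323e+01  2.49825268e+01  2.10961215e+00  8.28307006e-03
 -6.72124650e+01 -3.90930005e+01] [-0.29772811  0.27803126  0.72214799]
[315.3566328  173.86763545]
[314.89235268 182.29413642]
[308.78024731 102.04691048]
```

View pics/w1.png

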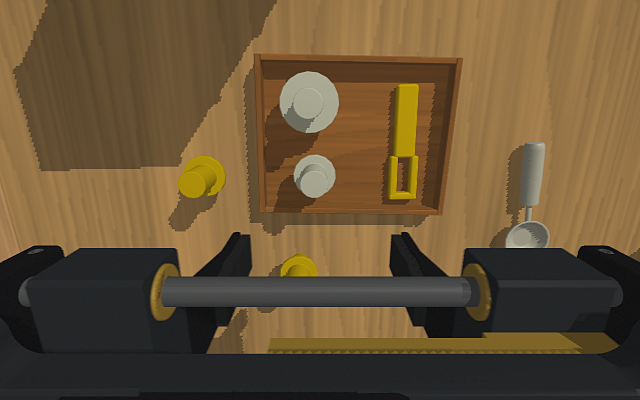

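The wrist view shows the right stopper's flange at (315,175) and its grip top at (314,181). My projection predicted (315.4,173.9) and (314.9,182.3), so it is good to about 1 mm. Now I'll descend and grip.

```bash
python3 -m jog '{"delta_pos":[[5,-5.5,0],[0,0,-35],[0,0,-35],[0,0,-35],[0,0,-25],[0,0,-15],[0,0,-10],[0,0,-7],[0,0,0],[0,0,0]],"rot":[[0,0,0],[0,0,0],[0,0,0],[0,0,0],[0,0,0],[0,0,0],[0,0,0],[0,0,0],[0,0,0],[0,0,0]],"grip":[80,80,80,80,80,80,80,80,80,80]}'
python3 -m jog '{"delta_pos":[[0,0,0],[0,0,0],[0,0,0],[0,0,0],[0,0,0],[0,0,0],[0,0,0],[0,0,0]],"rot":[[0,0,0],[0,0,0],[0,0,0],[0,0,0],[0,0,0],[0,0,0],[0,0,0],[0,0,0]],"grip":[60,40,10,10,10,10,10,10]}'
```

```text
time_s: 2.45
tcp_pos: [0.5922, 0.2686, 0.0667]
ee_rot: [[0.004, -1.0, 0.002], [-1.0, -0.004, 0.001], [-0.001, -0.002, -1.0]]
wrist_force: [0.7, -0.2, -0.8]
gripper_width: 0.799
time_s: 3.12
tcp_pos: [0.5917, 0.2679, 0.0655]
ee_rot: [[0.003, -1.0, -0.0], [-1.0, -0.003, -0.0], [0.0, 0.0, -1.0]]
wrist_force: [-0.0, 0.2, 0.3]
gripper_width: 0.287
```

```bash
python3 -m jog '{"delta_pos":[[0,0,15],[0,0,35],[0,0,40],[0,0,40],[0,0,40],[0,0,40],[0,0,25],[-40,0,0],[-40,0,0],[-40,0,0]],"rot":[[0,0,0],[0,0,0],[0,0,0],[0,0,0],[0,0,0],[0,0,0],[0,0,0],[0,0,0],[0,0,0],[0,0,0]],"grip":[10,10,10,10,10,10,10,10,10,10]}'
python3 -m jog '{"delta_pos":[[0,-39,0],[0,-39,0],[0,-39,0],[0,-39,0],[0,-39,0],[0,-39,0],[0,-39,0],[0,-39,0],[0,-39,0],[0,-39,0]],"rot":[[0,0,0],[0,0,0],[0,0,0],[0,0,0],[0,0,0],[0,0,0],[0,0,0],[0,0,0],[0,0,0],[0,0,0]],"grip":[10,10,10,10,10,10,10,10,10,10]}'
python3 -m jog '{"delta_pos":[[0,0,0],[0,0,0],[0,0,0]],"rot":[[0,0,0],[0,0,0],[0,0,0]],"grip":[10,10,10]}'
python3 - <<'E'
from h import *
import pickle
c=cap('wrist','w2.png');pickle.dump(c,open('c2.pkl','wb'))
C=pickle.load(open('c0.pkl','rb'))
s=r.sense();print(s['tcp_pos'],np.round(s['ee_rot'],3).tolist(),s['joints'],s['wrist_force'])
n=onz(C['top'],429.5,212.7,.142);print('neck top',n)
for p in(n,[.468,-.225,.142],[.58,-.219,.121]):print(proj(c,p))
E
```

```text
time_s: 3.95
tcp_pos: [0.4704, 0.2676, 0.3001]
ee_rot: [[0.002, -1.0, -0.001], [-1.0, -0.002, 0.0], [-0.0, 0.001, -1.0]]
wrist_force: [0.5, 0.8, -0.1]
gripper_width: 0.285
time_s: 4.78
tcp_pos: [0.471, -0.1239, 0.3007]
ee_rot: [[0.003, -1.0, 0.0], [-1.0, -0.003, 0.0], [-0.0, -0.0, -1.0]]
wrist_force: [1.5, -0.5, -0.4]
gripper_width: 0.281
time_s: 5.03
tcp_pos: [0.4714, -0.1222, 0.3003]
ee_rot: [[0.002, -1.0, -0.0], [-1.0, -0.002, 0.0], [-0.0, 0.0, -1.0]]
wrist_force: [-1.6, 0.4, -0.7]
gripper_width: 0.282
[ 0.47156589 -0.1215678   0.30042434] [[0.004, -1.0, -0.0], [-1.0, -0.004, 0.0], [-0.0, 0.0, -1.0]] [ 4.68925965e+00  6.32897524e+00 -1.30732404e+01 -1.89501847e-02
 -7.06083991e+01 -4.47768628e+00] [ 0.65760245 -0.35496919 -0.41024362]
neck top [ 0.4695429  -0.22592071  0.142     ]
[323.33877579  66.61997623]
[325.16895415  67.79535941]
[201.41995572  76.69798721]
```

View pics/w2.png

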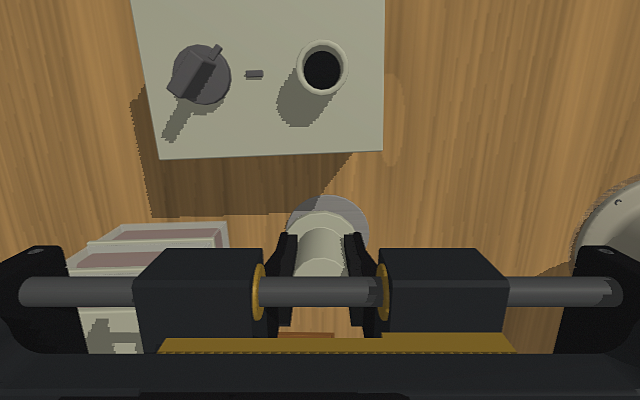

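The wrist view shows the stopper held upright, the neck at about (322,67) and the dial cap at about (202,75) with its pointer towards the upper right. Now I'll fit circles to these and view a crop.

```bash
python3 - <<'E'
from h import *
import pickle
c=pickle.load(open('c2.pkl','rb'));f=c['frame']
g=cv2.cvtColor(f,cv2.COLOR_RGB2GRAY)
print(g[67,290:355].tolist()); print(g[35:100,322].tolist())
def big(u,v,w,h): return cv2.resize(f[v:v+h,u:u+w,::-1],None,fx=8,fy=8,interpolation=cv2.INTER_NEAREST)
A=big(280,30,48*2-46,70);A=big(290,32,66,70);B=big(160,32,66-32,70);B=cv2.resize(f[32:102,160:240,::-1],None,fx=3.3,fy=8,interpolation=cv2.INTER_NEAREST)
B=cv2.resize(f[35:110,158:238,::-1],(560,525),interpolation=cv2.INTER_CUBIC)
cv2.imwrite('pics/z2.png',B)
# bore: pixels darker than rim within the neck region
m=(g<135).astype(np.uint8);m[:,:299]=0;m[:,346:]=0;m[:42]=0;m[93:]=0
n,l,st,ce=cv2.connectedComponentsWithStats(m,connectivity=4);i=l[67,322];print('bore',st[i],ce[i])
cs,_=cv2.findContours((l==i).astype(np.uint8),0,1);e=cv2.fitEllipse(cs[0]);print(e,onz(c,*e[0],.142))
# dial dark blob
hsv=cv2.cvtColor(f,cv2.COLOR_RGB2HSV)
m=((g<105)).astype(np.uint8);m[:,:160]=0;m[:,240:]=0;m[:38]=0;m[112:]=0
n,l,st,ce=cv2.connectedComponentsWithStats(m)
for i in range(1,n):
  if st[i,4]>30:print('d',st[i],ce[i])
fl=[.4716,-.1217,.272];print('flange pred',proj(c,fl),[proj(c,np.add(fl,[d,0,0]))[0].round(1) for d in(.0215,-.0215)]); print(g[222,270:385].tolist())
E
```

```text
[153, 153, 156, 160, 161, 152, 119, 147, 154, 161, 160, 145, 118, 79, 23, 20, 23, 21, 23, 22, 23, 23, 23, 24, 21, 26, 23, 23, 23, 22, 25, 24, 20, 23, 22, 24, 21, 23, 24, 23, 21, 23, 20, 24, 24, 23, 23, 24, 17, 30, 66, 90, 92, 123, 149, 152, 156, 157, 148, 154, 155, 154, 154, 153, 154]
[154, 153, 152, 152, 157, 170, 163, 153, 145, 142, 85, 84, 87, 88, 90, 86, 17, 21, 24, 22, 25, 22, 25, 21, 22, 24, 21, 22, 22, 22, 22, 24, 20, 24, 24, 21, 22, 23, 23, 23, 26, 23, 20, 20, 23, 24, 19, 23, 22, 21, 21, 21, 21, 10, 58, 187, 169, 156, 144, 142, 95, 97, 98, 100, 98]
bore [ 302   45   42   45 1498] [322.25967957  66.69025367]
((322.27508544921875, 66.69966125488281), (41.249290466308594, 44.377506256103516), 178.5966796875) [ 0.47043641 -0.2258571   0.142     ]
d [ 166   44   66   68 3396] [199.58510012  78.66077739]
flange pred [320.73388898 247.4279603 ] [np.float64(281.9), np.float64(359.6)]
[112, 115, 117, 119, 116, 115, 113, 113, 116, 119, 119, 120, 122, 125, 124, 113, 59, 74, 113, 122, 120, 120, 107, 91, 115, 156, 156, 153, 152, 152, 152, 152, 151, 152, 153, 152, 152, 152, 153, 153, 152, 152, 152, 152, 152, 152, 152, 151, 153, 152, 154, 153, 153, 153, 153, 153, 153, 153, 153, 153, 152, 153, 153, 153, 153, 153, 153, 153, 153, 153, 153, 154, 152, 151, 155, 167, 170, 152, 150, 129, 116, 119, 120, 121, 122, 121, 121, 122, 122, 123, 123, 122, 124, 124, 123, 124, 126, 130, 117, 117, 119, 120, 118, 116, 114, 115, 113, 113, 113, 115, 117, 117, 116, 116, 115]
```

View pics/z2.png

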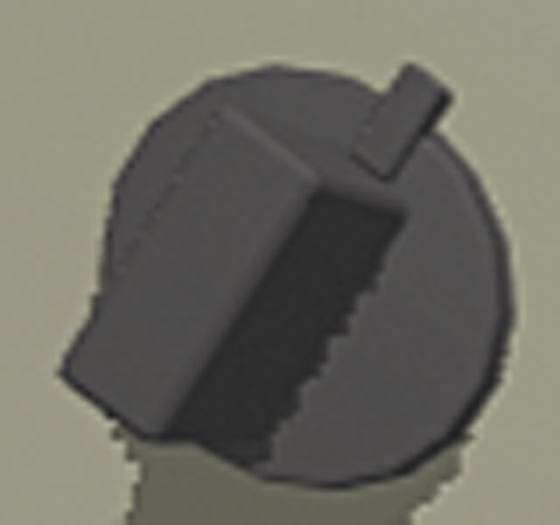

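The dial crop shows the bar and pointer clearly, with the pointer towards the upper right. The bore fit gives the neck at (0.470,-0.226), which agrees with the top view. The held stopper's flange looks off-centre, so I'll zoom in on it.

```bash
python3 - <<'E'
from h import *
import pickle
c=pickle.load(open('c2.pkl','rb'));f=c['frame']
cv2.imwrite('pics/z3.png',cv2.resize(f[185:325,240:400,::-1],(640,560),interpolation=cv2.INTER_CUBIC))
p=lambda x,y:(x/7+158,y/7+35)
cap=onz(c,*p(310,275),.121);print('cap',cap)
# bar top corners z=.156: 
B=np.array([onz(c,*p(*q),.156) for q in((225,105),(320,183),(160,438),(62,372))]);print(B.round(4).tolist(),B.mean(0))
d=(B[0]+B[1]-B[2]-B[3])/2;print('bar dir (pointer)',np.linalg.norm(d),np.degrees(np.arctan2(d[1],d[0])))
ptr=onz(c,*p(412,100),.121);print('ptr',ptr)
E
```

```text
cap [ 0.57900381 -0.22105763  0.121     ]
[[0.5749, -0.2369, 0.156], [0.565, -0.2287, 0.156], [0.5866, -0.2009, 0.156], [0.5971, -0.2082, 0.156]] [ 0.58092965 -0.21866713  0.156     ]
bar dir (pointer) 0.03574789988946747 -127.79439806135669
ptr [ 0.56393807 -0.24191555  0.121     ]
```

View pics/z3.png

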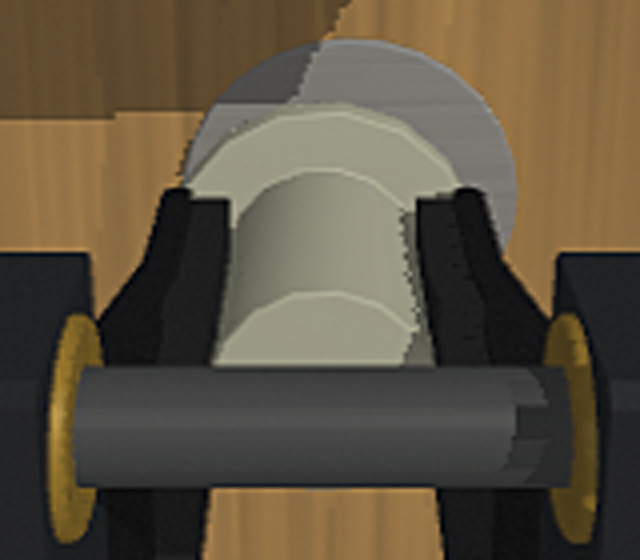

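The purple disc is only the pressing plate below. The stopper is upright and its flange is centred on about column 321, as predicted. Dial axis ≈ (0.5795,-0.2205), 0.1095 m from the neck as it should be, about 50° to turn. Now I'll go over the neck and lower.

```bash
python3 -m jog '{"delta_pos":[[-1.5,-35,0],[0,-35,0],[0,-34,0],[0,0,-30],[0,0,-30],[0,0,-20],[0,0,-10],[0,0,0],[0,0,0],[0,0,0]],"rot":[[0,0,0],[0,0,0],[0,0,0],[0,0,0],[0,0,0],[0,0,0],[0,0,0],[0,0,0],[0,0,0],[0,0,0]],"grip":[10,10,10,10,10,10,10,10,10,10]}'
python3 -c "
from h import *;s=r.sense();print(s['tcp_pos'],s['wrist_force'])"
```

```text
time_s: 5.92
tcp_pos: [0.4716, -0.2257, 0.2123]
ee_rot: [[0.005, -1.0, 0.003], [-1.0, -0.005, -0.001], [0.001, -0.003, -1.0]]
wrist_force: [0.6, -0.2, -0.7]
gripper_width: 0.287
[ 0.47158318 -0.22572772  0.21228024] [ 0.60253249 -0.19749517 -0.6725205 ]
```

```bash
python3 -m jog '{"delta_pos":[[-1,0,-4],[0,0,-4],[0,0,-4],[0,0,-4],[0,0,-3],[0,0,-3],[0,0,0],[0,0,0]],"rot":[[0,0,0],[0,0,0],[0,0,0],[0,0,0],[0,0,0],[0,0,0],[0,0,0],[0,0,0]],"grip":[10,10,10,10,10,10,10,10]}'
python3 - <<'E'
from h import *
s=cap('side')['frame'];t=cap('top')['frame']
cv2.imwrite('pics/z4.png',np.hstack([cv2.resize(x[...,::-1],(400,400),interpolation=cv2.INTER_CUBIC) for x in(s[80:160,340:420],t[160:240,385:465])]))
E
```

```text
time_s: 6.58
tcp_pos: [0.4691, -0.2261, 0.1883]
ee_rot: [[0.003, -1.0, -0.001], [-1.0, -0.003, 0.0], [-0.0, 0.001, -1.0]]
wrist_force: [0.6, 0.2, -1.6]
gripper_width: 0.284
```

View pics/z4.png

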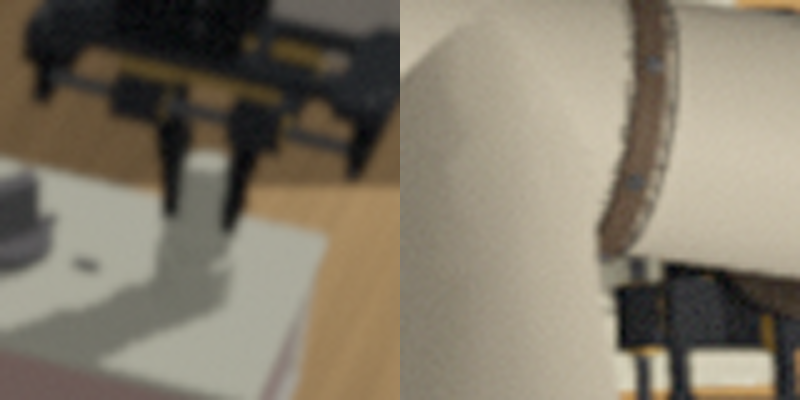

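The side view shows the stopper with its taper inside the neck at about (380,130), no contact force, and roughly 12 mm left to go. I'll lower gently in small steps.

```bash
python3 -m jog '{"delta_pos":[[0,0,-3],[0,0,-3],[0,0,-2],[0,0,-1],[0,0,0],[0,0,0]],"rot":[[0,0,0],[0,0,0],[0,0,0],[0,0,0],[0,0,0],[0,0,0]],"grip":[10,10,10,10,10,10]}'
python3 -m jog '{"delta_pos":[[0,0,-1],[0,0,-1],[0,0,-1],[0,0,0],[0,0,0]],"rot":[[0,0,0],[0,0,0],[0,0,0],[0,0,0],[0,0,0]],"grip":[10,10,10,10,10]}'
python3 -c "
from h import *;s=r.sense();print(s['tcp_pos'],s['wrist_force'],s['moment'])"
```

```text
time_s: 7.18
tcp_pos: [0.4692, -0.2261, 0.1795]
ee_rot: [[0.003, -1.0, -0.0], [-1.0, -0.003, -0.0], [0.0, 0.0, -1.0]]
wrist_force: [-0.4, 0.2, 0.2]
gripper_width: 0.281
time_s: 7.6
tcp_pos: [0.4691, -0.2261, 0.1765]
ee_rot: [[0.003, -1.0, -0.0], [-1.0, -0.003, -0.0], [0.0, 0.0, -1.0]]
wrist_force: [0.0, 0.3, -0.9]
gripper_width: 0.281
[ 0.46914745 -0.22610326  0.17649361] [ 0.04061556  0.32692501 -0.87212912] [ 0.13570086 -0.03918691 -0.00277602]
```

```bash
python3 -m jog '{"delta_pos":[[0,0,-0.7],[0,0,-0.7],[0,0,-0.6],[0,0,0]],"rot":[[0,0,0],[0,0,0],[0,0,0],[0,0,0]],"grip":[10,10,10,10]}'
python3 -c "
from h import *;s=r.sense();print(s['tcp_pos'],s['wrist_force'],s['moment'])"
```

```text
time_s: 7.93
tcp_pos: [0.4692, -0.2261, 0.1754]
ee_rot: [[0.003, -1.0, 0.0], [-1.0, -0.003, -0.0], [0.0, -0.0, -1.0]]
wrist_force: [-1.2, 0.6, 4.1]
gripper_width: 0.283
[ 0.4692396  -0.2261341   0.17544322] [-1.21856524  0.57344517  4.13242803] [0.43372905 0.47111523 0.00086651]
```

Contact came at z = 0.1755, exactly the seated height. I'll press lightly, release and retreat.

```bash
python3 -m jog '{"delta_pos":[[0,0,-0.5],[0,0,0],[0,0,0],[0,0,0],[0,0,0],[0,0,0],[0,0,0],[0,0,0]],"rot":[[0,0,0],[0,0,0],[0,0,0],[0,0,0],[0,0,0],[0,0,0],[0,0,0],[0,0,0]],"grip":[10,10,20,30,40,60,70,70]}'
python3 -m jog '{"delta_pos":[[0,0,10],[0,0,30],[0,0,30],[0,0,30],[0,35,0],[0,35,0],[0,30,0],[0,0,0],[0,0,0]],"rot":[[0,0,0],[0,0,0],[0,0,0],[0,0,0],[0,0,0],[0,0,0],[0,0,0],[0,0,0],[0,0,0]],"grip":[70,70,70,70,70,70,70,70,70]}'
python3 - <<'E'
from h import *
import pickle
c=cap('wrist');d=cap('side');f=c['frame']
pickle.dump(c,open('c3.pkl','wb'))
s=r.sense();print(s['tcp_pos'])
print('flange',proj(c,[.4700,-.226,.147]),'top',proj(c,[.47,-.226,.182]),'dial',proj(c,[.5795,-.2205,.121]))
x=cv2.resize(f[20:140,150:370,::-1],(440,240),interpolation=cv2.INTER_CUBIC)
cv2.imwrite('pics/z5.png',np.hstack([cv2.resize(f[0:140,150:370,::-1],(660,420)),]));cv2.imwrite('pics/z5s.png',d['frame'][...,::-1])
e=cv2.resize(d['frame'][100:170,300:420,::-1],(660,385),interpolation=cv2.INTER_CUBIC)
cv2.imwrite('pics/z5.png',cv2.resize(np.vstack([cv2.resize(f[0:140,150:370,::-1],(660,420)),e]),None,fx=.74,fy=.74))
E
```

```text
time_s: 8.6
tcp_pos: [0.4691, -0.2261, 0.1737]
ee_rot: [[0.003, -1.0, -0.0], [-1.0, -0.003, 0.0], [-0.0, 0.0, -1.0]]
wrist_force: [-0.2, 0.0, 0.4]
gripper_width: 0.519
time_s: 9.35
tcp_pos: [0.4694, -0.125, 0.275]
ee_rot: [[0.006, -1.0, 0.001], [-1.0, -0.006, -0.0], [0.0, -0.001, -1.0]]
wrist_force: [0.2, 0.3, -0.3]
gripper_width: 0.701
[ 0.46931265 -0.12628118  0.27453279]
flange [321.17169416  66.99348869] top [321.16081233  62.22519371] dial [190.09350938  76.1079443 ]
```

View pics/z5.png

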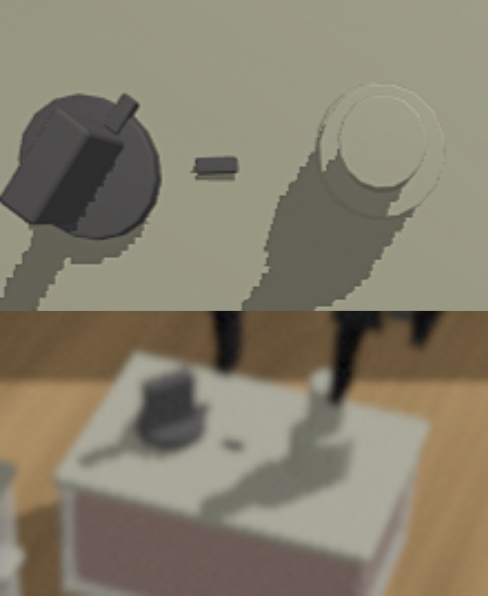

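The stopper is upright and seated. The flange is seen at (321.6,67.6) against a predicted (321.2,67.0), and the grip top at (322,63.5) against (321.2,62.2). Now to the dial, with a -37° yaw.

```bash
python3 -m jog '{"delta_pos":[[27.5,-23.5,0],[27.5,-23.5,0],[27.5,-23.5,0],[27.5,-23.5,0],[0,0,-20],[0,0,-30],[0,0,-30],[0,0,-10],[0,0,0],[0,0,0]],"rot":[[0,0,-6.2],[0,0,-6.2],[0,0,-6.2],[0,0,-6.2],[0,0,-6.2],[0,0,-6],[0,0,0],[0,0,0],[0,0,0],[0,0,0]],"grip":[50,50,50,50,50,50,50,50,50,50]}'
python3 -c "
from h import *
s=r.sense();print(s['tcp_pos'],s['wrist_force'],s['joints'])
R=np.array(s['ee_rot']);print(np.degrees(np.arctan2(R[1,0],R[0,0])))
c=cap('wrist','w6.png');print(proj(c,[.5795,-.2205,.156]))"
```

```text
time_s: 10.28
tcp_pos: [0.5796, -0.2211, 0.1847]
ee_rot: [[-0.599, -0.8, 0.0], [-0.8, 0.599, -0.001], [0.001, -0.001, -1.0]]
wrist_force: [-1.2, -0.3, 0.6]
gripper_width: 0.504
[ 0.57955002 -0.22111552  0.1846538 ] [-1.20841687 -0.31071608  0.57189901] [ -5.92735596  24.35052816  -5.39766525   0.06678518 -60.2392289
 -30.93796936]
-126.832196196808
[321.18226555 246.9401322 ]
```

View pics/w6.png

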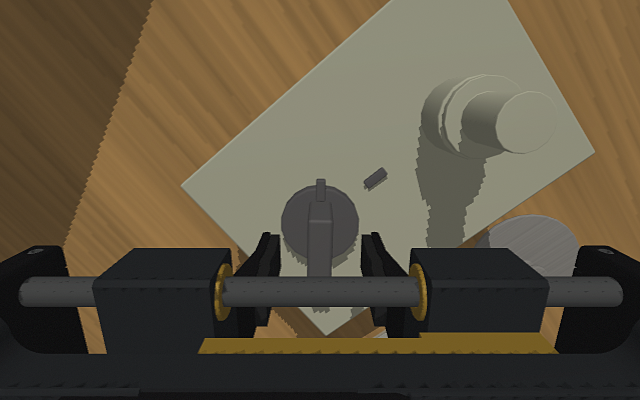

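The bar is centred at column 320 and aligned with the tool. That was view 11, so one is left. Descend and grip.

```bash
python3 -m jog '{"delta_pos":[[0,0,-12],[0,0,-10],[0,0,-6],[0,0,-4],[0,0,0],[0,0,0]],"rot":[[0,0,0],[0,0,0],[0,0,0],[0,0,0],[0,0,0],[0,0,0]],"grip":[50,50,50,50,50,50]}'
python3 -m jog '{"delta_pos":[[0,0,0],[0,0,0],[0,0,0],[0,0,0],[0,0,0],[0,0,0],[0,0,0],[0,0,0]],"rot":[[0,0,0],[0,0,0],[0,0,0],[0,0,0],[0,0,0],[0,0,0],[0,0,0],[0,0,0]],"grip":[40,30,20,5,5,5,5,5]}'
python3 -c "
from h import *
s=r.sense();print(s['tcp_pos'],s['wrist_force'],s['moment'])"
```

```text
time_s: 10.83
tcp_pos: [0.5794, -0.2202, 0.1524]
ee_rot: [[-0.599, -0.801, 0.0], [-0.801, 0.599, -0.0], [0.0, -0.0, -1.0]]
wrist_force: [0.2, -0.0, -0.4]
gripper_width: 0.504
time_s: 11.5
tcp_pos: [0.5802, -0.2206, 0.1525]
ee_rot: [[-0.599, -0.801, 0.003], [-0.801, 0.599, -0.001], [-0.001, -0.003, -1.0]]
wrist_force: [3.1, -2.7, -0.5]
gripper_width: 0.159
[ 0.58019744 -0.2206061   0.15249757] [ 3.08675103 -2.68684647 -0.48096258] [-0.67550562 -0.97328573  0.02520699]
```

```bash
python3 -m jog '{"delta_pos":[[0,0,3],[0,0,3],[0,0,3],[0,0,2.5],[0,0,1.5],[0,0,0],[0,0,0]],"rot":[[0,0,0],[0,0,0],[0,0,0],[0,0,0],[0,0,0],[0,0,0],[0,0,0]],"grip":[5,5,5,5,5,5,5]}'
python3 -c "
from h import *
s=r.sense();print(s['tcp_pos'],s['wrist_force'],s['moment'])"
```

```text
time_s: 12.08
tcp_pos: [0.5801, -0.2206, 0.1658]
ee_rot: [[-0.599, -0.801, 0.003], [-0.801, 0.599, -0.001], [-0.001, -0.003, -1.0]]
wrist_force: [3.5, -3.6, -0.4]
gripper_width: 0.154
[ 0.58014663 -0.22057865  0.16579628] [ 3.5390853  -3.61753174 -0.3972547 ] [-0.94101011 -1.23110068 -0.02946939]
```

```bash
python3 -m jog '{"delta_pos":[[0,0,0],[0,0,0],[0,0,0],[0,0,0],[0,0,0],[0,0,0],[0,0,0]],"rot":[[0,0,-5],[0,0,-5],[0,0,-5],[0,0,-5],[0,0,-5],[0,0,0],[0,0,0]],"grip":[5,5,5,5,5,5,5]}'
python3 -c "
from h import *
s=r.sense();print(s['tcp_pos'],s['wrist_force'],s['moment'])"
```

```text
time_s: 12.67
tcp_pos: [0.5803, -0.2207, 0.1658]
ee_rot: [[-0.881, -0.472, 0.003], [-0.472, 0.881, -0.001], [-0.002, -0.003, -1.0]]
wrist_force: [3.9, -4.0, -1.1]
gripper_width: 0.16
[ 0.58028066 -0.22066203  0.16579225] [ 3.9083982  -4.03990209 -1.1265897 ] [-1.06433698 -1.40996966 -0.04625673]
```

Turning freely, with only a 0.05 N m moment. The remaining 25° next.

```bash
python3 -m jog '{"delta_pos":[[0,0,0],[0,0,0],[0,0,0],[0,0,0],[0,0,0],[0,0,0],[0,0,0],[0,0,0]],"rot":[[0,0,-5],[0,0,-5],[0,0,-5],[0,0,-5],[0,0,-3],[0,0,-2],[0,0,0],[0,0,0]],"grip":[5,5,5,5,5,5,5,5]}'
python3 -c "
from h import *
s=r.sense();print(s['tcp_pos'],s['wrist_force'],s['moment'])
R=np.array(s['ee_rot']);print(np.degrees(np.arctan2(R[1,0],R[0,0])))
c=cap('wrist','w7.png')
# box yaw from lid-coloured outline
print(proj(c,[.47,-.226,.182]),proj(c,[.47,-.226,.147]))"

```

```text
time_s: 13.33
tcp_pos: [0.5803, -0.2208, 0.1658]
ee_rot: [[-0.998, -0.056, 0.003], [-0.056, 0.998, -0.001], [-0.003, -0.002, -1.0]]
wrist_force: [3.4, -4.4, -0.6]
gripper_width: 0.162
[ 0.58034302 -0.22077507  0.16578257] [ 3.38591329 -4.44207704 -0.55454519] [-1.25224102 -1.39249799 -0.01782716]
-176.81125911979382
[321.30637546  -2.80798159] [321.30386241  20.59060773]
```

The yaw is -176.8° and the target is about -177.2°. Now push down and watch the force.

```bash
python3 -m jog '{"delta_pos":[[0,0,-2],[0,0,-2],[0,0,-2],[0,0,-2],[0,0,0],[0,0,0]],"rot":[[0,0,0],[0,0,0],[0,0,0],[0,0,0],[0,0,0],[0,0,0]],"grip":[5,5,5,5,5,5]}'
python3 -m jog '{"delta_pos":[[0,0,-2],[0,0,-1.5],[0,0,-1],[0,0,-1],[0,0,0],[0,0,0]],"rot":[[0,0,0],[0,0,0],[0,0,0],[0,0,0],[0,0,0],[0,0,0]],"grip":[5,5,5,5,5,5]}'
python3 -c "
from h import *
s=r.sense();print(s['tcp_pos'],s['wrist_force'],s['moment'])"
```

```text
time_s: 13.88
tcp_pos: [0.5804, -0.2208, 0.1577]
ee_rot: [[-0.998, -0.056, 0.003], [-0.056, 0.998, -0.001], [-0.003, -0.002, -1.0]]
wrist_force: [4.8, -5.4, -0.2]
gripper_width: 0.16
time_s: 14.38
tcp_pos: [0.5804, -0.2208, 0.1524]
ee_rot: [[-0.998, -0.056, 0.003], [-0.056, 0.998, -0.001], [-0.003, -0.002, -1.0]]
wrist_force: [4.4, -4.5, -0.6]
gripper_width: 0.161
[ 0.58035876 -0.22080347  0.15242964] [ 4.4460665  -4.46520333 -0.62973119] [-1.19271921 -1.40223771 -0.01418908]
```

```bash
python3 -m jog '{"delta_pos":[[0,0,-0.7],[0,0,-0.7],[0,0,-0.6],[0,0,0],[0,0,0]],"rot":[[0,0,0],[0,0,0],[0,0,0],[0,0,0],[0,0,0]],"grip":[5,5,5,5,5]}'
python3 -c "
from h import *
s=r.sense();print(s['tcp_pos'],s['wrist_force'],s['moment'])"
```

```text
time_s: 14.8
tcp_pos: [0.5804, -0.2208, 0.1521]
ee_rot: [[-0.998, -0.056, 0.004], [-0.056, 0.998, -0.002], [-0.004, -0.002, -1.0]]
wrist_force: [2.3, -3.4, 7.0]
gripper_width: 0.162
[ 0.58038303 -0.22078759  0.15214017] [ 2.31740425 -3.35558571  7.00448289] [-0.84569938 -0.65856536 -0.04075046]
```

It has bottomed out at the stop with 7 N. Release, retreat upwards and look.

```bash
python3 -m jog '{"delta_pos":[[0,0,0],[0,0,0],[0,0,0],[0,0,0],[0,0,0],[0,0,0],[0,0,0]],"rot":[[0,0,0],[0,0,0],[0,0,0],[0,0,0],[0,0,0],[0,0,0],[0,0,0]],"grip":[15,20,30,40,50,50,50]}'
python3 -m jog '{"delta_pos":[[0,0,5],[0,0,20],[0,0,35],[0,0,35],[0,0,35],[30,0,0],[30,0,0],[30,0,0],[0,0,0],[0,0,0]],"rot":[[0,0,0],[0,0,0],[0,0,0],[0,0,0],[0,0,0],[0,0,0],[0,0,0],[0,0,0],[0,0,0],[0,0,0]],"grip":[50,50,50,50,50,50,50,50,50,50]}'
python3 - <<'E'
from h import *
c=cap('wrist','w8.png');d=cap('side','s8.png');s=r.sense();print(s['tcp_pos'],s['wrist_force'],s['time_s'])
for n,p in dict(flange=[.47,-.226,.147],griptop=[.47,-.226,.182],cap=[.5795,-.2205,.121],bartop=[.5815,-.2203,.156],bartop_if_up=[.5815,-.2203,.170]).items():print(n,proj(c,p).round(1),proj(d,p).round(1))
e=cv2.resize(d['frame'][100:170,300:420,::-1],(420,245),interpolation=cv2.INTER_CUBIC)
f=cv2.resize(c['frame'][:330,120:540,::-1],(420,330))
cv2.imwrite('pics/z8.png',np.vstack([f,e]))
E
```

```text
time_s: 15.38
tcp_pos: [0.5787, -0.2198, 0.149]
ee_rot: [[-0.998, -0.055, -0.002], [-0.055, 0.998, 0.0], [0.002, 0.001, -1.0]]
wrist_force: [-0.4, -0.1, 0.2]
gripper_width: 0.461
time_s: 16.22
tcp_pos: [0.6697, -0.2197, 0.2778]
ee_rot: [[-0.998, -0.056, -0.003], [-0.056, 0.998, 0.001], [0.003, 0.001, -1.0]]
wrist_force: [-0.1, 0.4, 0.7]
gripper_width: 0.499
[ 0.66855408 -0.22010009  0.27940231] [-0.30416674  0.23038724  0.61323635] 16.3167
flange [326.7 -88.7] [379.2 126.9]
griptop [ 327.8 -121.7] [380.4 116.4]
cap [324.8  83.9] [341.5 125.6]
bartop [325.5  84.9] [341.1 115.4]
bartop_if_up [325.8  84.1] [341.2 111.3]
```

View pics/z8.png

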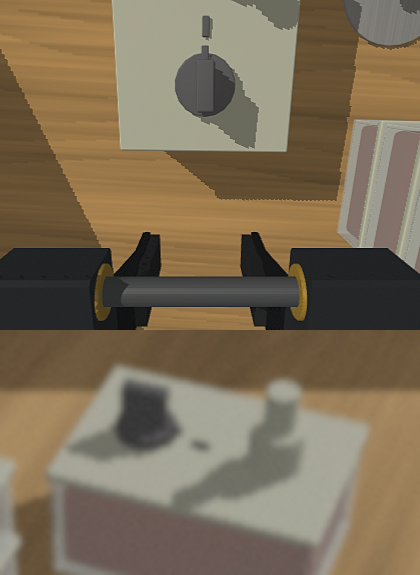

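```bash
python3 -c "
from station import finish_job
print(finish_job())"
```

```text
the job is handed in; nothing more can be done
None
```

The job is done and handed in at about 16 s on the robot's clock. The tool reports no verdict, so what follows rests on my own measurements.

- **Stopper:** I lowered the small stopper into the neck while the vent was still open. It met the rim at TCP z = 0.1755 m, the expected seated height, with about 4 N, and I then pressed 0.5 mm further and let go.
- **Dial:** I pulled it up 13 mm, turned it 50° clockwise, and pushed it down until it bottomed out at 7 N at its starting height. Then I let go and backed away.

**Last checks:**
- The pointer lines up with the lid mark to within about 1°.
- The top of the dial bar is at row 115.7 in the side view. My projection gives 115.4 for fully down and 111.3 for up.
- The stopper top is within about 1 pixel of its expected seated place.
- The wrist force is near zero and nothing is touched.

**Not measured again at the end:** I never steered the arm to the spare stopper, lid opener, plate, spoon or stack, but I did not check their positions after the job.

**Side force:** While I held the dial there was a steady sideways force of about 4 to 7 N, probably from a grip offset of under 1 mm. It disappeared when I let go.

No check failed or disagreed.

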